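# Load the bearing-ball carrier and bare its vented lid

### The job

Take the two washed bearing balls from the clipped tray and put one in each empty well of the round carrier. Then pick up the two nested lids together, lower the pair gently onto the carrier until the inner lid is fully down, and lift the outer lid alone until it is clear of the inner lid's post, leaving the inner lid seated so the balls can air-dry. Finish while still holding the outer lid still and level in the air above the carrier, and leave the other things on the bench where they are.

Things in the scene. Friction and masses are not known exactly. Their poses are not given: they have to be found in the camera images.
- tray: Flat grey plastic tray, 180 (x) by 240 (y) by 10 mm, held fast on the worktop by a steel spring clip at its far edge (clip 50 mm high, tray x +45 to +155 mm, y within 30 mm). Origin: centre of its underside. Pockets 20 mm wide, 3 mm deep, at x -45, y -45 and +45 mm in its frame, hold the two loose balls; rims 16 mm high along its y ends.
- ball_a: Steel ball, 25 mm diameter, 64 g, starts in one of the tray's pockets, its centre 9.5 mm above the tray's top face (about 19.5 mm above the worktop). Origin: the ball's centre (its orientation means nothing).
- ball_b: Steel ball like ball_a, in the tray's other pocket. Origin: the ball's centre.
- ball_c: Steel ball like ball_a, already lying in one of the carrier's wells (near point well0). Origin: the ball's centre.
- carrier: Round metal carrier fixed to the worktop. Origin: centre of its underside, z up. Flange 140 mm across, 10 mm thick; on it a ring wall 104 mm across (99 mm at the top) round three white cups, all topping out 30 mm above the worktop. Each cup is a well 30 mm wide, 16 mm deep, 2.8 mm wall, axis 31 mm from the carrier's. A seated ball stands 9 mm out of its well.
- well0 (a point): Where a ball's centre lies when it rests in well 0 (along the carrier's own +x): on the well's axis, 26.5 mm above the worktop, 3.5 mm below the well's rim.
- well1 (a point): The same for well 1 (120 degrees counterclockwise from well 0, seen from above).
- well2 (a point): The same for well 2 (240 degrees counterclockwise from well 0).
- inner_lid: Inner lid: steel inverted cup, outside 115 mm, inside 109 mm across, top of its plate at z 37 mm, 200 g. Origin: centre of the skirt's lower edge, z up. Starts on the worktop under the outer lid. Fully seated, its skirt surrounds the carrier's ring wall with 2.5 mm clearance all round and its lower edge rests on the flange: origin 10 mm above the carrier's.
- post_top (a point): Centre of the top of the inner lid's black round post, on the lid's axis, z 89 mm in its frame. The post is 18 mm in diameter (top 5 mm tapered to 12) and stands up loosely through the outer lid's collar and 27 mm out of it. Lifting the post carries both lids.
- outer_lid: Outer lid: aluminium inverted cup, 128 mm outside, 122 mm inside diameter, 150 g, resting loosely on the inner lid's plate (origin then 6 mm above the inner lid's). Origin: centre of its skirt's lower edge, z up; top of its plate at z 34 mm.
- collar_top (a point): Centre of the top of the outer lid's round open grey collar, z 56 mm in the lid's frame. The collar is 44 mm outside, 28 mm inside diameter and 22 mm high, standing on the plate. Lifting it carries the outer lid only, which must rise 58 mm to clear the post.
- jar: Bystander: clear cucumber jar, 90 mm diameter, 138 mm high. Origin: centre of its underside.
- soup_tin: Bystander: bare steel soup tin, 72 mm diameter, 100 mm high, between carrier and lids. Origin: centre of its underside.
- red_bottle: Bystander: red plastic bottle, 68 mm diameter, 190 mm high. Origin: centre of its underside.
- blue_bottle: Bystander: blue glass bottle, 68 mm diameter, 190 mm high. Origin: centre of its underside.
- wrench: Bystander: steel wrench lying flat near the robot.
- screwdriver: Bystander: screwdriver lying on the left side.
- screw_box: Bystander: small cardboard box, 85 by 60 by 40 mm. Origin: centre of its underside.
There are look-alikes about, which are no part of the job. Leave any green or red look-alike of the outer_lid alone.

How it is judged:
By the outcome, as a careful person would: the job done as asked, in the order asked, and still so for the second after the job is handed in, while the arm keeps its last pose, push and grip.
It also fails if it takes over 72 s, if anything falls off the work surface, if the arm or the gripper's body presses on something with over 40 N, if the wrist force passes 120 N, or if a joint passes its speed limit or range.

### The arm

A 6-joint arm with a two-finger parallel gripper is mounted at the origin on the work surface. World frame = base frame: x ahead of the robot, y to its left, z up, the work surface at z = 0. Lengths are in m, angles in rad, forces in N, time in s.
With the tool pointing down it reaches from about 0.3 to 1 m from the base axis. Payload 5.1 kg.
Tool frame: the origin (TCP) lies at the very end of the fingers, on their centre line; the grasp point (between the pads) lies 19 mm behind it; z points along the fingers, x is the direction in which the jaws open and shut, and the axes are right-handed (so a half turn about z gives the same grasp; the last joint's range is limited). The gripper opens to 95 mm and grips with 3 to 60 N. Pads are 20 mm wide; open, the fingers measure 119 mm over their backs; the gripper's body (75 mm by 180 mm) begins 59 mm behind the grasp point.
Start: joints at [1.194, 0.124, 1.65, -0, 1.367, -0.083], TCP at [0.188, 0.622, 0.215] pointing down, gripper open.
Joint ranges: [-2.61, 2.61], [-1.02, 2.33], [0.03, 2.71], [-1.35, 4.49], [0.32, 2.68], [-2.91, 2.91]. Speed limits (rad/s): [2.57, 2.57, 3.14, 3.14, 3.14, 3.14].

### API

Orientations are given as a unit quaternion [x, y, z, w].
In Python, from station import r gives the robot as it stands. The module is installed in compiled form; this text tells all that it offers.
- The arm moves only by the tool servo_tool, never from a script. Its arguments are lists of equal length, an entry for each row: "offset": the shift along the tool's x, y, z in cm, a list of three; "rotation": the turn, a rotation vector about the tool's x, y, z in degrees, a list of three; "fingers": the finger opening in cm, from 0 to 9.51. A call has 1 to 12 rows; each row shifts and turns the commanded pose from where the row before left it, along the tool's axes as they then stand; what a row does not reach is not made up. A row lasts 1/8 s, in which the tool goes at most 62.5 mm and 10.7 degrees, less where a joint would pass 70% of its speed; a pose out of reach is approached as far as the arm can. A call is refused whole if a number of a shift passes 6.25 or a number of a turn 10.7, either way. A call with a gripper value outside its range is refused whole. The fingers move at their own pace and stop on an object; the grip force is fixed at half the most. Time passes only in rows, so rows that do not move let the fingers close. It gives the time, the measured TCP pose, the force and the opening at its end, in the units of the state.
- r.read_state(): the state, without advancing time (a new reading comes with each control period).
- r.grab_frame(name): name is "side" or "top"; returns the picture (420x560x3 uint8, blue, green, red); there is no depth.
- r.get_calibration(name): a dict with "camera_matrix" (3x3 intrinsics, pixels), "extrinsics" (4x4, takes a point from camera to world coordinates). Camera axes: x right, y down, z forward; pixel columns grow to the right and rows downward; lengths in m; the calibration is good to about 2 mm. A picture is of the moment at which its call begins. get_calibration takes no time and is no camera call.
- r.finish_job(): hands the job in, once; it reports no verdict.
Trained networks look in the newest picture that a camera, given by its name, has taken for a name from the list of things; names that differ only in an ending like _2 or _b are one class to them, and where a whole thing is asked for, a point or a joint stands for the part that bears it (a point fixed in the world has none). Each returns a list of dicts, best first, with "p" (0 to 1); they miss things now and then, are a little off and sometimes report something else, mostly with a low value. They report only what shows in the picture. A call takes as long as a camera call. They do not tell look-alikes from the thing itself.
- r.recognise(camera, thing): "at" ([x, y, z] in m, in the coordinates of the camera as it stood for that picture, good to about 4 mm: the middle of the surface that is visible of it).
- r.cut_out(camera, thing): "mask" (420x560 bool, what is visible of it).
The state is a dict: "time_s": time; "joint_pos": joint angles; "joint_velocities": joint speeds; "joint_efforts": joint torques, N m; "position": TCP position; "tcp_rot": TCP orientation; "wrist_force": force on the tool from outside, world axes, zero at the start; "torque": the same for the moment, N m; "gripper_width": opening from 0.0 (shut) to 1.0 (fully open).
Only numpy, scipy, OpenCV 4.12 (cv2) and the standard library are available. Lean on these libraries where they do the work, as an engineer would, in place of code of your own. Each camera call takes 0.05 s, during which the arm holds its last target. There are 200 camera calls.

## Working session

There is one attempt and no reset: what is moved stays moved. The work goes in short steps, Python scripts to look and compute and a tool call to move; the robot and the scene stay as the last step left them, time stands still between calls to the robot, and variables do not carry over. Pictures are saved under pics/ and viewed, about 8 in all and at most 12, crops included, and the job is handed in when it is done.

Besides the shell and the picture viewer there is one more tool, called after "Call:" as name(argument=value, ...), one argument or row to a line, values as JSON. servo_tool: Moves the arm, as the interface text tells. Its arguments: {"type":"object","properties":{"offset":{"type":"array","items":{"type":"array","items":{"type":"number"}}},"rotation":{"type":"array","items":{"type":"array","items":{"type":"number"}}},"fingers":{"type":"array","items":{"type":"number"}}},"required":["offset","rotation","fingers"]}

```bash
mkdir -p pics
cat > h.py <<'E'
from station import r
import numpy as np, cv2
def pix(cam,p):
    c=r.get_calibration(cam);K=np.array(c['camera_matrix']);T=np.array(c['extrinsics'])
    q=np.linalg.inv(T)@np.append(p,1);u=K@q[:3];return u[:2]/u[2]
def ray(cam,uv,z):
    c=r.get_calibration(cam);K=np.array(c['camera_matrix']);T=np.array(c['extrinsics'])
    d=T[:3,:3]@np.linalg.inv(K)@np.array([uv[0],uv[1],1.]);o=T[:3,3]
    return o+d*(z-o[2])/d[2]
def rec(cam,n):
    T=np.array(r.get_calibration(cam)['extrinsics'])
    return [((T@np.append(x['at'],1))[:3].round(4).tolist(),round(x['p'],2)) for x in r.recognise(cam,n)]
E
python3 - <<'E'
from h import *
for c in('side','top'):
    im=r.grab_frame(c);cv2.imwrite(f'pics/{c}0.png',cv2.resize(im,None,fx=1.4,fy=1.4,interpolation=cv2.INTER_CUBIC))
    print(c,np.array(r.get_calibration(c)['extrinsics']).round(3).tolist(),r.get_calibration(c)['camera_matrix'])
    for n in ['ball_a','carrier','post_top','collar_top','outer_lid','inner_lid','tray','well0','soup_tin','jar','red_bottle','blue_bottle','screw_box']:
        print(n,rec(c,n))
print(r.read_state())
E
```

```text
side [[0.814, -0.313, 0.489, -0.106], [-0.581, -0.446, 0.681, -0.848], [0.005, -0.839, -0.545, 0.755], [0.0, 0.0, 0.0, 1.0]] [[435.96255992   0.         284.43955015]
 [  0.         435.96255992 206.04721599]
 [  0.           0.           1.        ]]
ball_a [([0.6568, -0.024, 0.0283], 0.46), ([0.5296, -0.3103, 0.0303], 0.4)]
carrier [([0.487, -0.3079, 0.0122], 0.56)]
post_top [([0.4716, 0.2595, 0.0734], 0.56)]
collar_top [([0.4598, 0.2453, 0.0374], 0.97), ([0.6449, 0.2225, 0.0364], 0.76), ([0.2873, 0.2606, 0.0331], 0.57)]
outer_lid [([0.4593, 0.2387, 0.0426], 0.83), ([0.647, 0.2233, 0.0365], 0.72)]
inner_lid []
tray [([0.7097, 0.0111, 0.0153], 0.84), ([0.5673, -0.5074, 0.1032], 0.31)]
well0 [([0.4867, -0.3079, 0.0116], 0.94)]
soup_tin [([0.4807, -0.026, 0.0702], 0.73)]
jar [([0.5678, -0.5071, 0.1029], 0.74), ([0.489, -0.3065, 0.0068], 0.35)]
red_bottle [([0.6822, 0.3762, 0.0903], 0.86)]
blue_bottle [([0.6823, -0.3774, 0.1038], 0.97)]
screw_box [([0.3851, 0.3982, 0.0345], 0.82), ([0.6848, 0.3742, 0.0894], 0.52)]
top [[-0.003, -0.984, 0.177, 0.266], [-1.0, 0.005, 0.007, 0.003], [-0.00
[... 1181 characters left out ...]
]
{'time_s': 1.4, 'joint_pos': array([ 1.19438217e+00,  1.23814499e-01,  1.65029689e+00, -8.13196748e-06,
        1.36754479e+00, -8.26142149e-02]), 'joint_velocities': array([-0.0015131 , -0.0010684 , -0.00039584,  0.00066749, -0.00082312,
        0.00041558]), 'joint_efforts': array([-6.24408185e-04, -4.17575777e+01, -3.60217810e+01,  7.74461101e-02,
        4.29326529e-02, -2.35392122e-05]), 'position': array([0.18826454, 0.62211374, 0.21464866]), 'tcp_rot': array([ 8.02991235e-01,  5.95990835e-01, -2.48779717e-05,  2.01430847e-05]), 'wrist_force': array([ 0.08570544,  0.27085559, -0.12199206]), 'torque': array([-0.01564682, -0.02341725, -0.00382244]), 'gripper_width': 0.9984102045383089}
```

View pics/top0.png

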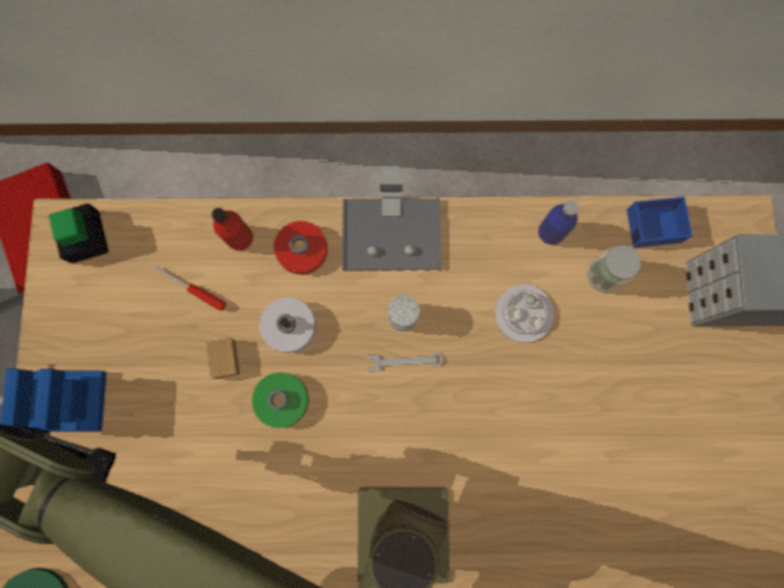

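View pics/side0.png

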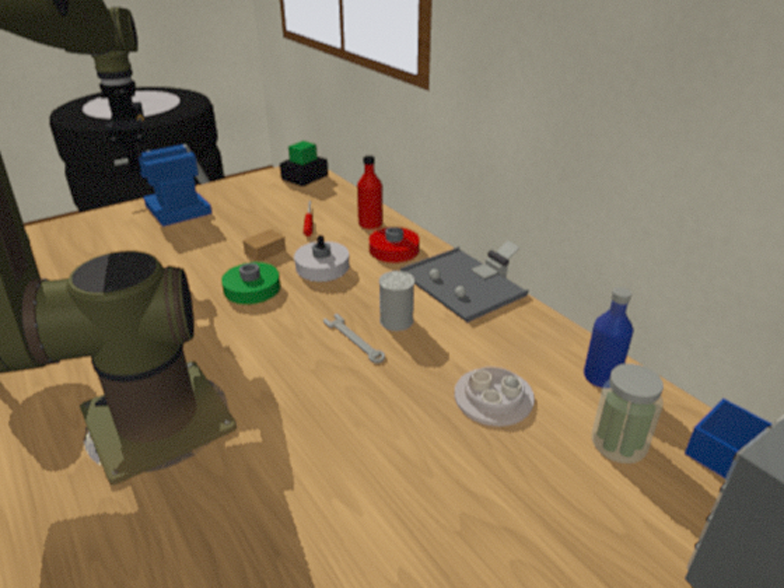

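The top view shows three lids in the pale/red/green row. The silver lid with the black post at (287,325) fits the description. The red one at (301,247) and the green one at (280,400) have no post and are look-alikes. The tray balls are at (372,250) and (409,250), and the carrier is at (525,313). I'll confirm these in enlarged crops.

Run:
```python
from h import *
def crop(im,c,s):
    u,v=map(int,c);return cv2.resize(im[v-s:v+s,u-s:u+s],(260,260),interpolation=cv2.INTER_CUBIC)
T={'lid':(205,232),'balls':(279,178),'car':(375,223)};S={'lid':(230,185),'balls':(320,202),'car':(353,282)}
rows=[]
for cam,D in(('top',T),('side',S)):
    im=np.mean([r.grab_frame(cam).astype(float) for _ in range(3)],0).astype(np.uint8)
    cv2.imwrite(f'{cam}_avg.png',im)
    rows.append(np.hstack([crop(im,D[k],26) for k in D]))
cv2.imwrite('pics/crops.png',np.vstack(rows))
for cam in('top','side'):
  for n in('ball_a','post_top','collar_top','carrier','outer_lid','well0'):
    for x in r.cut_out(cam,n):
        m=x['mask'];v,u=np.nonzero(m);print(cam,n,round(x['p'],2),'c',u.mean().round(2),v.mean().round(2),'bb',u.min(),u.max(),v.min(),v.max(),len(u))
```

```text
top ball_a 0.74 c 373.54 224.1 bb 354 394 203 244 1252
top ball_a 0.53 c 265.5 178.29 bb 263 268 175 181 34
top ball_a 0.41 c 292.0 178.5 bb 289 295 176 181 34
top ball_a 0.37 c 204.96 231.96 bb 185 225 212 252 1264
top post_top 0.62 c 203.19 230.19 bb 200 206 227 233 37
top collar_top 0.9 c 205.2 232.17 bb 186 225 213 251 1144
top collar_top 0.9 c 214.53 176.55 bb 195 233 158 195 1130
top collar_top 0.78 c 199.75 285.36 bb 180 219 266 304 1197
top collar_top 0.7 c 378.41 213.72 bb 376 381 211 216 29
top carrier 0.77 c 373.68 223.68 bb 354 394 203 244 1310
top carrier 0.57 c 158.54 255.54 bb 147 170 241 270 582
top outer_lid 0.79 c 199.5 285.41 bb 179 220 265 305 1302
top outer_lid 0.7 c 205.1 232.15 bb 185 225 213 251 1182
top well0 0.88 c 373.71 223.17 bb 352 394 202 244 1407
top well0 0.19 c 164.96 163.54 bb 151 180 149 178 597
side ball_a 0.61 c 328.18 208.65 bb 325 331 206 211 34
side ball_a 0.59 c 310.77 196.15 bb 308 314 193 199 39
side post_top 0.56 c 310.13 195.87 bb 307 313 193 199 39
side collar_top 0.9 c 281.33 175.34 bb 263 299 163 187 800
side collar_top 0.87 c 178.87 202.05 bb 158 200 188 217 1062
side collar_top 0.81 c 229.45 186.57 bb 210 249 173 200 896
side carrier 0.57 c 351.95 284.06 bb 324 381 262 305 1759
side outer_lid 0.91 c 229.58 187.1 bb 211 249 174 200 862
side outer_lid 0.8 c 179.35 202.53 bb 159 200 188 217 1042
side outer_lid 0.61 c 281.17 174.94 bb 263 299 163 187 774
side outer_lid 0.45 c 228.82 173.12 bb 226 231 168 178 49
side well0 0.93 c 352.01 283.79 bb 326 380 262 303 1758
```

View pics/crops.png

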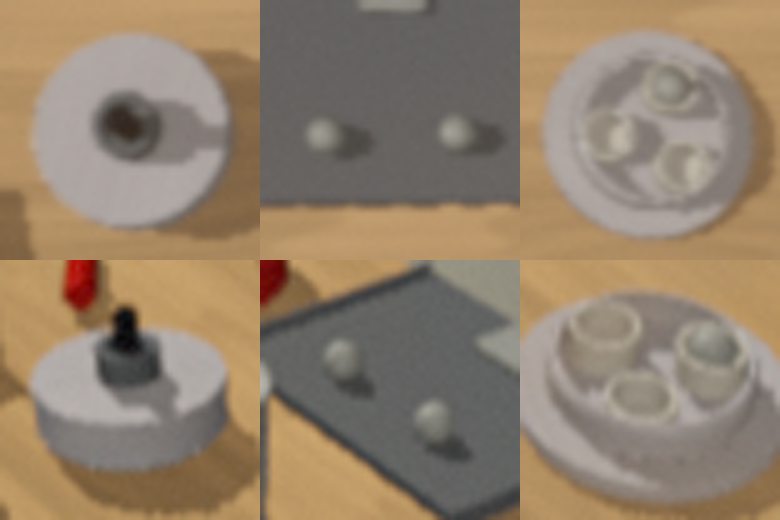

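Crops confirm it: the silver lid has the black post inside the grey collar. The carrier's ball sits in the far well (top crop (670,85)). The wells at (611,135) and (685,165) are empty. Next I compute positions from both cameras.

Run:
```python
from h import *
from scipy.optimize import least_squares
c=.0  # triangulate
def tri(t,s):
    f=lambda p:np.r_[pix('top',p)-t,pix('side',p)-s]
    o=least_squares(f,[.5,0,.05],x_scale=.1);return o.x.round(4),o.fun.round(2)
print('b1',tri((265.5,178.3),(310.8,196.15)),ray('top',(265.5,178.3),.0195)[:2],ray('side',(310.8,196.15),.0195)[:2])
print('b2',tri((292,178.5),(328.2,208.65)),ray('top',(292,178.5),.0195)[:2],ray('side',(328.2,208.65),.0195)[:2])
for n,t,s in(('full',(379,214),(365.4,273)),('e1',(367.2,224),(344,269.4)),('e2',(382,230),(351,283.4))):
    z=.0325 if n=='full' else .03
    print(n,tri(t,s),ray('top',t,z)[:2],ray('side',s,z)[:2])
# carrier fit: model wells rim centres
W=[((379,214),(365.4,273)),((367.2,224),(344,269.4)),((382,230),(351,283.4))]
def f(p):
    o=[]
    for k,(t,s) in enumerate(W):
        a=p[2]+k*2*np.pi/3;q=[p[0]+.031*np.cos(a),p[1]+.031*np.sin(a),.0325 if k==0 else .03]
        o+=[pix('top',q)-t,pix('side',q)-s]
    return np.concatenate(o)
s=least_squares(f,[.49,-.3,-.3]);print('carrier',s.x,s.fun.round(1))
# flange silhouette via masks: fit circle of flange
def fitdisc(t,s,zb,zt,rad,name):
    a=np.linspace(0,2*np.pi,72)
    def sil(cam,p):
        P=[]
        for z in(zb,zt):
            P+=[pix(cam,[p[0]+rad*np.cos(x),p[1]+rad*np.sin(x),z]) for x in a]
        h=cv2.convexHull(np.array(P,np.float32)); m=cv2.moments(h);return np.array([m['m10'],m['m01']])/m['m00']
    for cam,c in(('top',t),('side',s)):
        if c is None: continue
        o=least_squares(lambda p:sil(cam,p)-c,[.48,.0],diff_step=1e-3);print(name,cam,o.x.round(4))
fitdisc((373.6,223.7),None,0,.01,.07,'carrier')
fitdisc((205.1,232.15),None,.006,.04,.064,'lid')
# dark post by threshold
for cam,c in(('top',(205,232)),('side',(230,180))):
    im=cv2.imread(f'{cam}_avg.png');g=im.max(2)
    u,v=c;sub=g[v-15:v+10,u-12:u+12];ys,xs=np.nonzero(sub<60);print(cam,(xs+u-12).mean(),(ys+v-15).mean(),(ys+v-15).min(),len(xs))
st=r.read_state();print(st['time_s'],st['position'])
```

```text
b1 (array([0.657 , 0.0709, 0.0188]), array([ 0.22, -0.35, -0.38,  0.07])) [0.65556767 0.07154482] [0.65755129 0.06967828]
b2 (array([ 0.6549, -0.0186,  0.0199]), array([ 0.11, -0.18, -0.19,  0.04])) [ 0.65438093 -0.01820262] [ 0.655911  -0.0183214]
full (array([ 0.53  , -0.3056,  0.0317]), array([ 0.27, -0.4 , -0.35,  0.08])) [ 0.52850736 -0.30445282] [ 0.53016822 -0.306493  ]
e1 (array([ 0.4963, -0.2651,  0.0314]), array([ 0.17, -0.26, -0.23,  0.05])) [ 0.49565565 -0.26476819] [ 0.49806355 -0.26413013]
e2 (array([ 0.4759, -0.3127,  0.0318]), array([ 0.14, -0.21, -0.18,  0.04])) [ 0.4754712  -0.31261203] [ 0.47781115 -0.3115257 ]
carrier [ 0.50105673 -0.2942061  -0.39723784] [ 0.5 -0.3 -0.2  0.  -0.4 -0.4 -0.5 -0.   0.1 -0.3 -0.   0.6]Traceback (most recent call last):
  File "<stdin>", line 32, in <module>
  File "<stdin>", line 31, in fitdisc
    return func(*args, **kwargs)
    result = trf(vector_fun.fun, vector_fun.jac, x0, f0, J0, lb, ub, ftol, xtol,
                 gtol, max_nfev, x_scale, loss_function, tr_solver,
                 tr_options.copy(), verbose, callback=callback_wrapped)
    return trf_no_bounds(
        fun, jac, x0, f0, J0, ftol, xtol, gtol, max_nfev, x_scale,
        loss_function, tr_solver, tr_options, verbose, callback=callback)
    f_new = fun(x_new)
    self._update_fun()
    ~~~~~~~~~~~~~~~~^^
    self.f = self.fun_wrapped(xp_copy(self.x))
             ~~~~~~~~~~~~~~~~^^^^^^^^^^^^^^^^^
    return np.atleast_1d(self.fun(x))
                         ~~~~~~~~^^^
    return self.f(x, *self.args, **self.kwargs)
           ~~~~~~^^^^^^^^^^^^^^^^^^^^^^^^^^^^^^
  File "<stdin>", line 31, in <lambda>
  File "<stdin>", line 27, in sil
  File "h.py", line 4, in pix
    c=r.get_calibration(cam);K=np.array(c['camera_matrix']);T=np.array(c['extrinsics'])
ValueError: time passes only in moves, steps and waits
```

```bash
cat >> h.py <<'E'
_g={};_o=r.get_calibration
class _R: pass
def cal(c):
    if c not in _g:
        d=_o(c);_g[c]=(np.array(d['camera_matrix']),np.array(d['extrinsics']))
    return _g[c]
def pix(cam,p):
    K,T=cal(cam);q=np.linalg.inv(T)@np.append(p,1);u=K@q[:3];return u[:2]/u[2]
def ray(cam,uv,z):
    K,T=cal(cam);d=T[:3,:3]@np.linalg.inv(K)@np.array([uv[0],uv[1],1.]);o=T[:3,3];return o+d*(z-o[2])/d[2]
def rec(cam,n):
    T=cal(cam)[1];return [((T@np.append(x['at'],1))[:3].round(4).tolist(),round(x['p'],2)) for x in r.recognise(cam,n)]
def go(p,s=None,yaw=None):
    "total shift in tool axes, cm, from the pose s to world p"
    from scipy.spatial.transform import Rotation as R
    if s is None: s=r.read_state()
    q=R.from_quat(s['tcp_rot']) if yaw is None else R.from_matrix(np.c_[[np.cos(yaw),np.sin(yaw),0],[np.sin(yaw),-np.cos(yaw),0],[0,0,-1]])
    return (q.inv().apply(np.array(p)-s['position'])*100).round(3)
E
python3 - <<'E'
from h import *
from scipy.optimize import least_squares
def sil(cam,p,zb,zt,rad):
    a=np.linspace(0,2*np.pi,48)
    P=[pix(cam,[p[0]+rad*np.cos(x),p[1]+rad*np.sin(x),z]) for x in a for z in(zb,zt)]
    m=cv2.moments(cv2.convexHull(np.array(P,np.float32)));return np.array([m['m10'],m['m01']])/m['m00']
for n,cam,c,zb,zt,rad,g in(('carrier','top',(373.6,223.7),0,.01,.07,(.5,-.3)),('lid','top',(205.1,232.15),.006,.04,.064,(.47,.26)),('lid','side',(229.5,186.6),.006,.04,.064,(.47,.26))):
    o=least_squares(lambda p:sil(cam,p,zb,zt,rad)-c,g,diff_step=1e-3);print(n,cam,o.x.round(4))
for cam,c in(('top',(205,232)),('side',(230,180))):
    im=cv2.imread(f'{cam}_avg.png');g=im.max(2)
    u,v=c;sub=g[v-15:v+10,u-12:u+12]
    for th in(45,60,80):
        ys,xs=np.nonzero(sub<th)
        if len(xs): print(cam,th,(xs+u-12).mean(),(ys+v-15).mean(),(ys+v-15).min(),(ys+v-15).max(),len(xs))
print(pix('top',[.47,.268,.089]),pix('side',[.47,.268,.089]))
print(rec('top','post_top'),rec('side','post_top'))
print('go',go([.6565,.0706,.06],yaw=np.radians(-23)))
E
```

```text
carrier top [ 0.5009 -0.2906]
lid top [0.4718 0.27  ]
lid side [0.4725 0.2686]
top 60 203.47619047619048 230.38095238095238 228 233 21
top 80 203.66666666666666 230.25 227 233 48
side 45 228.65714285714284 173.34285714285716 169 177 35
side 60 229.2340425531915 174.31914893617022 169 181 47
side 80 229.25225225225225 177.38738738738738 169 183 111
[202.23287518 229.86185977] [227.71467777 168.85062824]
[([0.4661, 0.2687, 0.0779], 0.5)] [([0.6826, 0.3743, 0.0893], 0.67), ([0.4694, 0.2635, 0.0722], 0.57), ([0.4893, -0.3082, 0.0093], 0.53)]
go [64.656 32.471 15.465]
```

Call:
servo_tool(
  offset=[
    [0,0,0],
    [0,0,0],
    [0,0,0],
    [0,0,0],
    [0,0,0],
    [0,0,0],
    [0,0,0],
    [0,0,0],
    [0,0,0],
  ],
  rotation=[
    [0,0,10.69],
    [0,0,10.69],
    [0,0,10.69],
    [0,0,10.69],
    [0,0,10.69],
    [0,0,10.69],
    [0,0,10.69],
    [0,0,10.69],
    [0,0,10.69],
  ],
  fingers=[5,5,5,5,5,5,5,5,5],
)

```text
time_s: 3.52
position: [0.1883, 0.6221, 0.2146]
tcp_rot: [0.979, -0.203, -0.0, -0.0]
wrist_force: [-0.8, -0.3, -0.5]
gripper_width: 0.524
```

Call:
servo_tool(
  offset=[
    [3,1.5,0],
    [5.3,2.66,0],
    [5.3,2.66,0],
    [5.3,2.66,0],
    [5.3,2.66,0.5],
    [5.3,2.66,1],
    [5.3,2.66,1],
    [5.3,2.66,1],
    [5.3,2.66,1],
    [5.3,2.66,1],
    [5.3,2.66,1],
    [5.3,2.66,1],
  ],
  rotation=[
    [0,0,0],
    [0,0,0],
    [0,0,0],
    [0,0,0],
    [0,0,0],
    [0,0,0],
    [0,0,0],
    [0,0,0],
    [0,0,0],
    [0,0,0],
    [0,0,0],
    [0,0,0],
  ],
  fingers=[5,5,5,5,5,5,5,5,5,5,5,5],
)

```text
time_s: 5.03
position: [0.6332, 0.0975, 0.1396]
tcp_rot: [0.98, -0.2, 0.0, -0.0]
wrist_force: [-0.4, 1.0, 0.7]
gripper_width: 0.53
```

Run:
```python
from h import *
s=r.read_state();print(s['position'],s['joint_pos'].round(2),go([.6565,.0706,.05]))
```

```text
[0.63315951 0.09749165 0.13960875] [0.07 0.16 1.74 0.   1.24 0.47] [3.196 1.565 8.962]
```

Call:
servo_tool(
  offset=[
    [1.6,0.8,2],
    [1.6,0.75,4],
    [0,0,3],
    [0,0,0],
  ],
  rotation=[
    [0,0,0],
    [0,0,0],
    [0,0,0],
    [0,0,0],
  ],
  fingers=[5,5,5,5],
)

```text
time_s: 5.52
position: [0.6528, 0.072, 0.0462]
tcp_rot: [0.98, -0.2, -0.003, 0.001]
wrist_force: [0.1, 0.5, 0.1]
gripper_width: 0.52
```

Run:
```python
from h import *
s=r.read_state();print(s['position'],go([.6565,.0706,.013]))
```

```text
[0.65282396 0.07199332 0.04618794] [ 0.413 -0.025  3.316]
```

Call:
servo_tool(
  offset=[
    [0.4,0,1.5],
    [0,0,1.6],
    [0,0,0.2],
    [0,0,0],
    [0,0,0],
    [0,0,0],
    [0,0,0],
  ],
  rotation=[
    [0,0,0],
    [0,0,0],
    [0,0,0],
    [0,0,0],
    [0,0,0],
    [0,0,0],
    [0,0,0],
  ],
  fingers=[5,5,5,1.5,1.5,1.5,1.5],
)

```text
time_s: 6.4
position: [0.6594, 0.0708, 0.0172]
tcp_rot: [0.98, -0.2, 0.0, -0.0]
wrist_force: [-0.4, -0.7, 1.1]
gripper_width: 0.246
```

Run:
```python
from h import *
s=r.read_state();print(s['position'],s['gripper_width']*95,s['wrist_force'],go([.4963,-.265,.1]))
cv2.imwrite('pics/g1.png',cv2.resize(r.grab_frame('side')[150:260,240:400],None,fx=4,fy=4))
```

```text
[0.65935865 0.07082372 0.01722445] 23.323659116678634 [-0.39980554 -0.7479139   1.11598729] [-1.855 37.282 -8.294]
```

Call:
servo_tool(
  offset=[
    [0,0,0],
    [0,0,0],
    [0,0,0.45],
    [0,0,0],
    [0,0,0],
    [0,0,0],
    [0,0,0],
  ],
  rotation=[
    [0,0,0],
    [0,0,0],
    [0,0,0],
    [0,0,0],
    [0,0,0],
    [0,0,0],
    [0,0,0],
  ],
  fingers=[4,4,4,1.5,1.5,1.5,1.5],
)

```text
time_s: 7.32
position: [0.6589, 0.0708, 0.0121]
tcp_rot: [0.98, -0.2, -0.0, 0.0]
wrist_force: [-0.6, -0.3, -0.4]
gripper_width: 0.249
```

Run:
```python
from h import *
s=r.read_state();print(s['position'],s['gripper_width']*95,s['wrist_force'],go([.4963,-.265,.1]))
```

```text
[0.65894122 0.0707832  0.01209555] 23.659722811710537 [-0.58105884 -0.31409232 -0.39795389] [-1.825 37.266 -8.788]
```

Call:
servo_tool(
  offset=[
    [0,0,-2.5],
    [0,0,-4.5],
    [0,2,-1.8],
    [-0.3,5,0],
    [-0.3,5.5,0],
    [-0.3,5.5,0],
    [-0.3,5.5,0],
    [-0.3,5.5,0],
    [-0.2,5.5,0],
    [0,2.7,0],
    [0,0,0],
  ],
  rotation=[
    [0,0,0],
    [0,0,0],
    [0,0,0],
    [0,0,0],
    [0,0,0],
    [0,0,0],
    [0,0,0],
    [0,0,0],
    [0,0,0],
    [0,0,0],
    [0,0,0],
  ],
  fingers=[1.5,1.5,1.5,1.5,1.5,1.5,1.5,1.5,1.5,1.5,1.5],
)

```text
time_s: 8.7
position: [0.497, -0.2664, 0.1003]
tcp_rot: [0.98, -0.201, 0.0, 0.0]
wrist_force: [-0.6, 0.5, -1.1]
gripper_width: 0.245
```

Run:
```python
from h import *
s=r.read_state();print(s['position'],s['gripper_width']*95,s['wrist_force'],go([.498,-.2643,.036]))
```

```text
[ 0.49703702 -0.26637452  0.10029585] 23.313516045609596 [-0.57115536  0.45740809 -1.11174215] [ 5.00e-03 -2.29e-01  6.43e+00]
```

Lower to just above the well and look before releasing.

Call:
servo_tool(
  offset=[
    [0,-0.2,2.5],
    [0,0,3.2],
    [0,0,0.3],
    [0,0,0],
  ],
  rotation=[
    [0,0,0],
    [0,0,0],
    [0,0,0],
    [0,0,0],
  ],
  fingers=[1.5,1.5,1.5,1.5],
)

```text
time_s: 9.2
position: [0.4991, -0.2625, 0.0407]
tcp_rot: [0.98, -0.199, 0.0, -0.0]
wrist_force: [-0.3, -0.0, -0.3]
gripper_width: 0.249
```

Run:
```python
from h import *
s=r.read_state();print(s['position'],s['gripper_width']*95)
im=r.grab_frame('side');t=r.grab_frame('top');p=s['position'];print(pix('side',p)-[317,246],pix('top',p)-[339,187])
cv2.imwrite('pics/p1.png',np.hstack([cv2.resize(im[246:318,317:389],(396,396),interpolation=2),cv2.resize(t[187:259,339:411],(396,396),interpolation=2)]))
```

```text
[ 0.49914369 -0.26251959  0.04069743] 23.620276565819463
[27.23169889 19.61500903] [28.05369402 35.43954915]
```

View pics/p1.png

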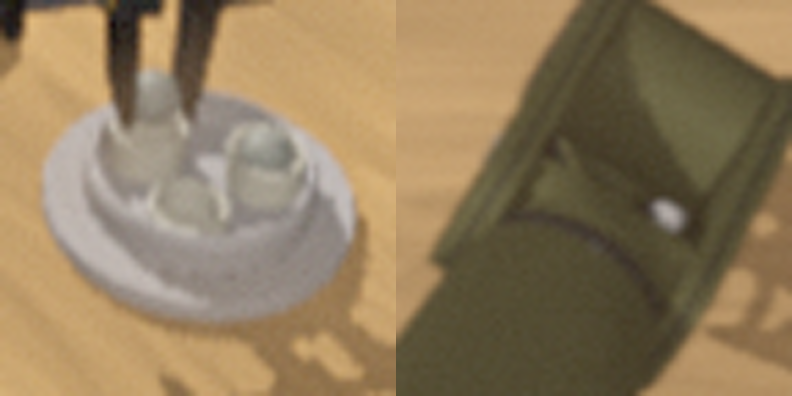

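The side crop shows ball 1 at (152,95), directly above the empty well, and the fingers clear of the other cups. Lower and release.

Call:
servo_tool(
  offset=[
    [0,0.2,0.4],
    [0,0,0.4],
    [0,0,0],
    [0,0,0],
    [0,0,0],
    [0,0,-2],
    [0,0,-4],
  ],
  rotation=[
    [0,0,0],
    [0,0,0],
    [0,0,0],
    [0,0,0],
    [0,0,0],
    [0,0,0],
    [0,0,0],
  ],
  fingers=[1.5,1.5,1.5,4,4,4,4],
)

```text
time_s: 10.18
position: [0.4967, -0.2642, 0.0922]
tcp_rot: [0.98, -0.2, -0.002, -0.001]
wrist_force: [0.3, -0.6, 0.2]
gripper_width: 0.418
```

Run:
```python
from h import *
s=r.read_state();print(s['position'],go([.6575,-.0183,.05]))
im=r.grab_frame('side');p=[.498,-.264,.0265]
print(pix('side',p)-[317,246])
cv2.imwrite('pics/p1b.png',cv2.resize(im[246:318,317:389],(396,396),interpolation=2))
```

```text
[ 0.49670722 -0.26420492  0.09218384] [  5.184 -28.92    4.219]
[26.83421836 24.4437524 ]
```

View pics/p1b.png

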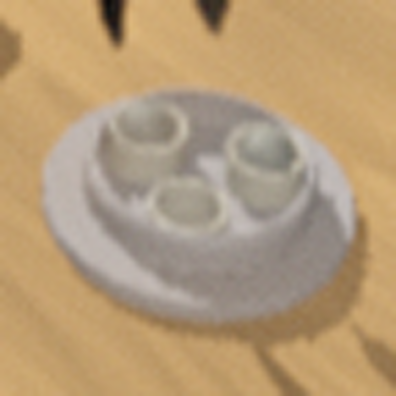

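Call:
servo_tool(
  offset=[
    [0.5,-2.5,0],
    [1,-5.5,0],
    [1,-5.5,0],
    [1,-5.5,0],
    [1,-5.5,0],
    [0.7,-4.4,2],
    [0,0,2],
    [0,0,0],
    [0,0,0],
  ],
  rotation=[
    [0,0,0],
    [0,0,0],
    [0,0,0],
    [0,0,0],
    [0,0,0],
    [0,0,0],
    [0,0,0],
    [0,0,0],
    [0,0,0],
  ],
  fingers=[5,5,5,5,5,5,5,5,5],
)

```text
time_s: 11.35
position: [0.6586, -0.0205, 0.0529]
tcp_rot: [0.98, -0.2, 0.0, 0.0]
wrist_force: [0.2, -0.2, 0.5]
gripper_width: 0.53
```

Run:
```python
from h import *
s=r.read_state();print(s['position'],go([.6575,-.0183,.0125]))
im=r.grab_frame('side');t=r.grab_frame('top');
A=[t,cv2.imread('top_avg.png')];B=[im,cv2.imread('side_avg.png')]
f=lambda x:cv2.resize(x,(290,290),interpolation=2)
cv2.imwrite('pics/p1c.png',np.vstack([np.hstack([f(x[203:243,353:393]) for x in A]),np.hstack([f(x[256:306,327:377]) for x in B])]))
```

```text
[ 0.65857356 -0.02054733  0.05290103] [-0.189 -0.165  4.04 ]
```

View pics/p1c.png

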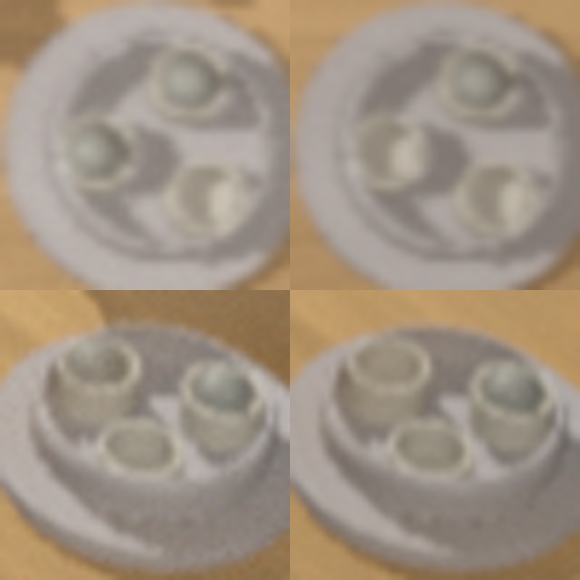

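Ball 1 now sits in its well: top crop left (100,150), where it was empty before. Six pictures viewed. Now ball 2.

Call:
servo_tool(
  offset=[
    [-0.2,-0.2,1.5],
    [0,0,2],
    [0,0,0.5],
    [0,0,0],
    [0,0,0],
    [0,0,0],
    [0,0,0],
    [0,0,0],
  ],
  rotation=[
    [0,0,0],
    [0,0,0],
    [0,0,0],
    [0,0,0],
    [0,0,0],
    [0,0,0],
    [0,0,0],
    [0,0,0],
  ],
  fingers=[5,5,5,1.5,1.5,1.5,1.5,1.5],
)

```text
time_s: 12.45
position: [0.6575, -0.0166, 0.012]
tcp_rot: [0.98, -0.2, -0.0, 0.0]
wrist_force: [-0.0, -0.2, -0.7]
gripper_width: 0.248
```

Run:
```python
from h import *
s=r.read_state();print(s['position'],s['gripper_width']*95,s['wrist_force'],go([.4777,-.3125,.1]))
```

```text
[ 0.65753992 -0.01664461  0.01199825] 23.524048934634674 [-0.00311924 -0.1563875  -0.67630185] [-4.971 34.265 -8.797]
```

Call:
servo_tool(
  offset=[
    [0,0,-2.5],
    [0,0,-4.5],
    [-0.5,2,-1.8],
    [-0.8,5.3,0],
    [-0.8,5.5,0],
    [-0.8,5.5,0],
    [-0.8,5.5,0],
    [-0.8,5.5,0],
    [-0.5,4.8,0],
    [0,0,2],
    [0,0,2],
    [0,0,0],
  ],
  rotation=[
    [0,0,0],
    [0,0,0],
    [0,0,0],
    [0,0,0],
    [0,0,0],
    [0,0,0],
    [0,0,0],
    [0,0,0],
    [0,0,0],
    [0,0,0],
    [0,0,0],
    [0,0,0],
  ],
  fingers=[1.5,1.5,1.5,1.5,1.5,1.5,1.5,1.5,1.5,1.5,1.5,1.5],
)

```text
time_s: 13.95
position: [0.4768, -0.3084, 0.0568]
tcp_rot: [0.98, -0.199, -0.003, -0.001]
wrist_force: [-0.2, -0.2, -0.3]
gripper_width: 0.248
```

Run:
```python
from h import *
s=r.read_state();print(s['position'],s['gripper_width']*95,s['wrist_force'],go([.4777,-.312,.033]))
```

```text
[ 0.4767866  -0.30836705  0.05679431] 23.600180010977837 [-0.15069084 -0.21960906 -0.26432971] [0.24  0.303 2.377]
```

Call:
servo_tool(
  offset=[
    [0.1,0.2,1],
    [0,0,0.9],
    [0,0,0],
    [0,0,0],
  ],
  rotation=[
    [0,0,0],
    [0,0,0],
    [0,0,0],
    [0,0,0],
  ],
  fingers=[1.5,1.5,1.5,1.5],
)

```text
time_s: 14.45
position: [0.4786, -0.3132, 0.0414]
tcp_rot: [0.98, -0.2, 0.0, 0.0]
wrist_force: [0.7, -1.6, -0.8]
gripper_width: 0.244
```

Run:
```python
from h import *
s=r.read_state();print(s['position'],s['gripper_width']*95,s['wrist_force'],go([.4777,-.312,.033]))
im=r.grab_frame('side');cv2.imwrite('pics/p2.png',cv2.resize(im[246:318,317:389],(396,396),interpolation=2))
```

```text
[ 0.47856248 -0.31318238  0.04138733] 23.219860574740057 [ 0.74918557 -1.64704446 -0.81243225] [-0.126 -0.075  0.839]
```

View pics/p2.png

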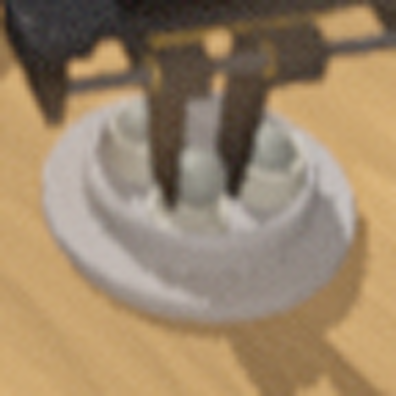

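Ball 2 at (200,170) is above the last empty well, about 2–3 mm to the right of its axis. Correct and release.

Call:
servo_tool(
  offset=[
    [-0.25,-0.1,0],
    [0,0,0.4],
    [0,0,0.4],
    [0,0,0],
    [0,0,0],
    [0,0,0],
    [0,0,0],
    [0,0,-2],
    [0,0,-4],
    [0,-1,-5],
    [0,-4,-4],
  ],
  rotation=[
    [0,0,0],
    [0,0,0],
    [0,0,0],
    [0,0,0],
    [0,0,0],
    [0,0,0],
    [0,0,0],
    [0,0,0],
    [0,0,0],
    [0,0,0],
    [0,0,0],
  ],
  fingers=[1.5,1.5,1.5,1.5,3.8,3.8,3.8,3.8,3.8,4,4],
)

```text
time_s: 15.88
position: [0.4965, -0.2663, 0.1874]
tcp_rot: [0.98, -0.201, 0.002, 0.001]
wrist_force: [0.7, -0.9, 0.5]
gripper_width: 0.418
```

Run:
```python
from h import *
s=r.read_state();print(s['position'],s['wrist_force'],go([.473,.269,.16]))
```

```text
[ 0.49649751 -0.26634655  0.18740289] [ 0.71421228 -0.9396242   0.46803144] [-23.271 -48.277   2.598]
```

Call:
servo_tool(
  offset=[
    [-1,-2.1,0],
    [-2.5,-5.2,0],
    [-2.5,-5.2,0],
    [-2.5,-5.2,0],
    [-2.5,-5.2,0],
    [-2.5,-5.2,0],
    [-2.5,-5.2,0],
    [-2.5,-5.2,0],
    [-2.5,-5.2,0],
    [-2,-4,1],
    [0,0,1.5],
    [0,0,0],
  ],
  rotation=[
    [0,0,0],
    [0,0,0],
    [0,0,0],
    [0,0,0],
    [0,0,0],
    [0,0,0],
    [0,0,0],
    [0,0,0],
    [0,0,0],
    [0,0,0],
    [0,0,0],
    [0,0,0],
  ],
  fingers=[5,5,5,5,5,5,5,5,5,5,5,5],
)

```text
time_s: 17.38
position: [0.4694, 0.2627, 0.1558]
tcp_rot: [0.98, -0.2, -0.002, 0.002]
wrist_force: [0.2, -0.4, -0.1]
gripper_width: 0.524
```

Run:
```python
from h import *
s=r.read_state();print(s['position'],s['wrist_force'],go([.473,.269,.068]))
t=r.grab_frame('top');im=r.grab_frame('side')
f=lambda x:cv2.resize(x,(390,390),interpolation=2)
print(rec('top','ball_a'))
p=s['position'];print((pix('side',p)-[205,150])*7.8)
cv2.imwrite('pics/p3.png',np.hstack([f(t[203:243,353:393]),f(im[150:200,205:255])]))
```

```text
[0.4693522  0.26267771 0.15583668] [ 0.16046966 -0.43914695 -0.12769267] [ 0.113 -0.757  8.781]
[([0.476, -0.3076, 0.0383], 0.36), ([0.4964, -0.2538, 0.0365], 0.36)]
[171.38951287   5.23916568]
```

View pics/p3.png

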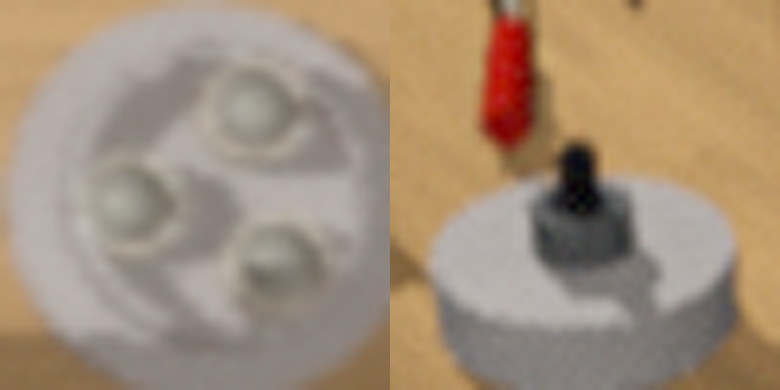

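All three wells now hold balls: left crop (130,200), (252,108) and (275,262). The lid's post is at (187,150) in the right crop. Eight pictures viewed. Descend around the post.

Call:
servo_tool(
  offset=[
    [0.1,-0.5,2],
    [0,0,3],
    [0,0,2],
    [0,0,0],
    [0,0,0],
  ],
  rotation=[
    [0,0,0],
    [0,0,0],
    [0,0,0],
    [0,0,0],
    [0,0,0],
  ],
  fingers=[5,5,5,5,5],
)

```text
time_s: 18.15
position: [0.4745, 0.2681, 0.0888]
tcp_rot: [0.98, -0.2, 0.0, -0.0]
wrist_force: [1.1, 1.0, 0.3]
gripper_width: 0.524
```

Run:
```python
from h import *
s=r.read_state();print(s['position'],s['wrist_force'],s['gripper_width']*95,go([.4727,.268,.067]))
```

```text
[0.47452728 0.26810941 0.0888002 ] [1.11946649 0.96324115 0.27492504] 49.74961206167582 [-0.165  0.083  2.18 ]
```

Call:
servo_tool(
  offset=[
    [-0.15,0.1,1],
    [0,0,1.15],
    [0,0,0],
    [0,0,0],
    [0,0,0],
    [0,0,0],
    [0,0,0],
    [0,0,0],
    [0,0,0],
  ],
  rotation=[
    [0,0,0],
    [0,0,0],
    [0,0,0],
    [0,0,0],
    [0,0,0],
    [0,0,0],
    [0,0,0],
    [0,0,0],
    [0,0,0],
  ],
  fingers=[5,5,5,0.8,0.8,0.8,0.8,0.8,0.8],
)

```text
time_s: 19.27
position: [0.4726, 0.2676, 0.067]
tcp_rot: [0.98, -0.2, 0.0, -0.0]
wrist_force: [0.7, -0.4, 0.9]
gripper_width: 0.182
```

Run:
```python
from h import *
s=r.read_state();print(s['position'],s['wrist_force'],s['gripper_width']*95,go([.501,-.293,.22]))
```

```text
[0.47255836 0.2676428  0.06696453] [ 0.71744902 -0.40135352  0.93710621] 17.24456306768622 [ 24.575  50.47  -15.309]
```

Call:
servo_tool(
  offset=[
    [0,0,-1],
    [0,0,-2],
    [0,0,-3],
    [0,0,-4],
    [0,0,-4],
    [0,0,-1],
    [0,0,0],
  ],
  rotation=[
    [0,0,0],
    [0,0,0],
    [0,0,0],
    [0,0,0],
    [0,0,0],
    [0,0,0],
    [0,0,0],
  ],
  fingers=[0.8,0.8,0.8,0.8,0.8,0.8,0.8],
)

```text
time_s: 20.15
position: [0.4721, 0.2677, 0.217]
tcp_rot: [0.98, -0.2, 0.0, -0.0]
wrist_force: [-0.4, -0.1, -3.1]
gripper_width: 0.18
```

Run:
```python
from h import *
s=r.read_state();print(s['position'],s['wrist_force'],s['gripper_width']*95,go([.502,-.293,.215]))
im=r.grab_frame('side');u,v=map(int,pix('side',s['position']));print(u,v)
cv2.imwrite('pics/l1.png',cv2.resize(im[v-40:v+60,u-50:u+50],(500,500),interpolation=2))
```

```text
[0.47210387 0.26768238 0.21703535] [-0.42739344 -0.13900672 -3.14728437] 17.073914300670072 [24.695 50.426  0.184]
225 131
```

View pics/l1.png

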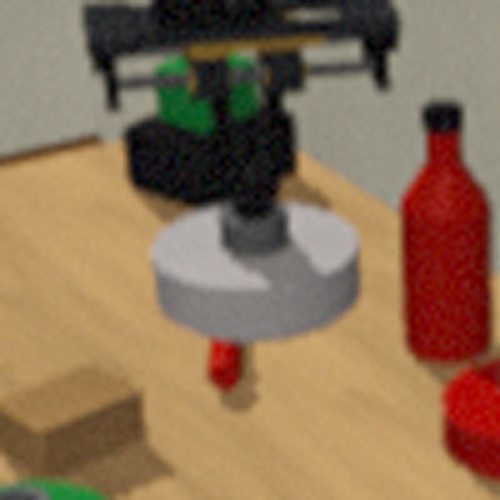

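The pair hangs level from the post, collar at (255,228), with a force of about 3.1 N, which fits both lids' weight. Carry it over.

Call:
servo_tool(
  offset=[
    [0.7,1.4,0],
    [1.4,2.9,0],
    [2.3,4.7,0],
    [2.5,5.2,0],
    [2.5,5.2,0],
    [2.5,5.2,0],
    [2.5,5.2,0],
    [2.5,5.2,0],
    [2.5,5.1,0],
    [2.3,4.7,0],
    [1.4,2.9,0],
    [0.7,1.4,0],
  ],
  rotation=[
    [0,0,0],
    [0,0,0],
    [0,0,0],
    [0,0,0],
    [0,0,0],
    [0,0,0],
    [0,0,0],
    [0,0,0],
    [0,0,0],
    [0,0,0],
    [0,0,0],
    [0,0,0],
  ],
  fingers=[0.8,0.8,0.8,0.8,0.8,0.8,0.8,0.8,0.8,0.8,0.8,0.8],
)

```text
time_s: 21.7
position: [0.4974, -0.279, 0.2147]
tcp_rot: [0.98, -0.201, -0.002, -0.001]
wrist_force: [-1.0, 0.2, -3.6]
gripper_width: 0.183
```

Call:
servo_tool(
  offset=[
    [0.2,0.4,1],
    [0,0,2],
    [0,0,3],
    [0,0,2],
    [0,0,0.8],
    [0,0,0],
    [0,0,0],
  ],
  rotation=[
    [0,0,0],
    [0,0,0],
    [0,0,0],
    [0,0,0],
    [0,0,0],
    [0,0,0],
    [0,0,0],
  ],
  fingers=[0.8,0.8,0.8,0.8,0.8,0.8,0.8],
)

```text
time_s: 22.58
position: [0.5, -0.2822, 0.13]
tcp_rot: [0.98, -0.2, 0.001, 0.0]
wrist_force: [-0.4, -0.6, -3.0]
gripper_width: 0.179
```

Run:
```python
from h import *
from scipy.optimize import least_squares
s=r.read_state();print(s['position'],s['tcp_rot'],s['wrist_force'],s['gripper_width']*95,go([.502,-.293,.13]))
im=np.mean([r.grab_frame('side').astype(float) for _ in range(3)],0).astype(np.uint8);cv2.imwrite('hov.png',im)
u,v=map(int,pix('side',s['position']-[0,0,.05]));print(u,v)
for x in r.cut_out('side','outer_lid')[:2]:
    m=x['mask'];vv,uu=np.nonzero(m);print(x['p'],uu.mean(),vv.mean(),uu.min(),uu.max(),vv.min(),vv.max())
cv2.imwrite('pics/hv.png',cv2.resize(im[v-45:v+65,u-55:u+55],(594,594),interpolation=2))
```

```text
[ 0.50004886 -0.28224611  0.12999737] [ 9.79867873e-01 -1.99643678e-01  1.06991195e-03  4.56357902e-04] [-0.42496688 -0.63163605 -2.98849966] 17.02785074795089 [0.6   0.913 0.002]
351 257
0.93 281.32156368221945 174.73139974779318 263 299 162 187
0.77 178.52190121155638 202.3448275862069 158 199 187 217
```

View pics/hv.png

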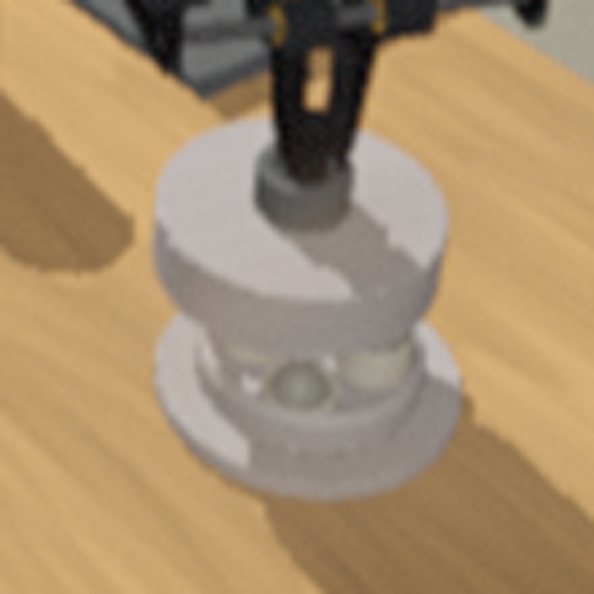

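Run:
```python
from h import *
def score(G,P,arc):
    K,T=cal('side');Ti=np.linalg.inv(T);Q=(Ti[:3,:3]@P.T).T+Ti[:3,3];u=Q@K.T;u=u[:,:2]/u[:,2:]
    # normals in image
    d=np.gradient(u,axis=0);n=np.c_[d[:,1],-d[:,0]]/np.linalg.norm(d,axis=1)[:,None]
    f=lambda q:cv2.remap(G,q[:,:1].astype(np.float32),q[:,1:].astype(np.float32),1)[:,0]
    return np.abs(f(u+n*.8)-f(u-n*.8)).clip(0,40).mean()
def fit(img,c0,circs,name,sx):
    G=cv2.GaussianBlur(cv2.imread(img).astype(np.float32)[:,:,sx],(0,0),.5)
    best=[]
    for dx in np.arange(-.01,.0101,.0005):
        for dy in np.arange(-.01,.0101,.0005):
            sc=0
            for z,rad,a0,a1 in circs:
                a=np.radians(np.linspace(a0,a1,120));P=np.c_[c0[0]+dx+rad*np.cos(a),c0[1]+dy+rad*np.sin(a),0*a+z];sc+=score(G,P,a)
            best.append((sc,c0[0]+dx,c0[1]+dy))
    best.sort(reverse=True);B=np.array(best[:15]);print(name,B[0].round(4),np.average(B[:,1:],axis=0,weights=B[:,0]-B[-1,0]+1e-6).round(4))
# camera looks along (0.49,0.68) => near side dir -126 deg, far side 54
for sx in(0,1):
    fit('side_avg.png',(.501,-.293),[(0,.07,-126-80,-126+80),(.01,.07,54-90,54+90)],'flange start',sx)
    fit('side_avg.png',(.501,-.293),[(.03,.0495,-126-180,-126+180)],'ringtop start',sx)
    fit('hov.png',(.501,-.293),[(0,.07,-126-80,-126+80)],'flange hov',sx)
    fit('hov.png',(.500,-.282),[(.103,.064,-126-100,54+100)],'plate hov',sx)
    fit('hov.png',(.500,-.282),[(.103,.064,54-110,54+60),(.069,.064,-126-70,-126+70)],'outer sil hov',sx)
    fit('side_avg.png',(.472,.268),[(.04,.064,54-100,54+100),(.006,.064,-126-70,-126+70)],'outer start',sx)
```

```text
flange start [53.6852  0.5055 -0.2905] [ 0.5057 -0.2903]
ringtop start [16.8773  0.5075 -0.292 ] [ 0.5076 -0.2918]
flange hov [28.0886  0.506  -0.2905] [ 0.506  -0.2907]
plate hov [30.1079  0.4995 -0.2795] [ 0.4995 -0.2792]
outer sil hov [42.0379  0.5005 -0.279 ] [ 0.5004 -0.2787]
outer start [61.6989  0.475   0.271 ] [0.4746 0.2713]
flange start [23.0309  0.5035 -0.2905] [ 0.5035 -0.2907]
ringtop start [15.4497  0.5045 -0.295 ] [ 0.5046 -0.2947]
flange hov [13.7315  0.51   -0.2935] [ 0.51   -0.2937]
plate hov [15.2344  0.5    -0.2785] [ 0.4997 -0.2786]
outer sil hov [28.2356  0.501  -0.278 ] [ 0.5009 -0.2777]
outer start [26.846   0.4735  0.272 ] [0.4733 0.2721]
```

Call:
servo_tool(
  offset=[
    [0.4,0.5,0.5],
    [0.35,0.55,1],
    [0,0,1],
    [0,0,0.4],
    [0,0,0],
  ],
  rotation=[
    [0,0,0],
    [0,0,0],
    [0,0,0],
    [0,0,0],
    [0,0,0],
  ],
  fingers=[0.8,0.8,0.8,0.8,0.8],
)

```text
time_s: 23.4
position: [0.5016, -0.2941, 0.0988]
tcp_rot: [0.98, -0.2, -0.001, -0.0]
wrist_force: [0.3, 0.4, -3.9]
gripper_width: 0.18
```

```bash
cat > fit.py <<'E'
from h import *
K,T=cal('side');Ti=np.linalg.inv(T)
def proj(P):
    u=((Ti[:3,:3]@P.T).T+Ti[:3,3])@K.T;return u[:,:2]/u[:,2:]
def fit(im,c0,circs,name,w=.01):
    G=[cv2.GaussianBlur(im[:,:,c].astype(np.float32),(0,0),.6) for c in range(3)]
    best=[]
    for dx in np.arange(-w,w+1e-6,.0005):
        for dy in np.arange(-w,w+1e-6,.0005):
            sc=0
            for z,rad,a0,a1 in circs:
                a=np.radians(np.linspace(a0,a1,100));u=proj(np.c_[c0[0]+dx+rad*np.cos(a),c0[1]+dy+rad*np.sin(a),0*a+z])
                d=np.gradient(u,axis=0);n=np.c_[d[:,1],-d[:,0]]/np.linalg.norm(d,axis=1)[:,None]
                f=lambda g,q:cv2.remap(g,q[:,:1].astype(np.float32),q[:,1:].astype(np.float32),1)[:,0]
                sc+=sum(np.abs(f(g,u+n*.8)-f(g,u-n*.8)).clip(0,40).mean() for g in G)
            best.append((sc,c0[0]+dx,c0[1]+dy))
    best.sort(reverse=True);B=np.array(best[:15]);print(name,B[0].round(4),np.average(B[:,1:],axis=0,weights=B[:,0]-B[-1,0]+1e-6).round(4))
E
python3 - <<'E'
from fit import *
s=r.read_state();p=s['position'];print(p,s['wrist_force'],s['torque'],s['gripper_width']*95)
im=np.mean([r.grab_frame('side').astype(float) for _ in range(4)],0);cv2.imwrite('low.png',im)
zo=p[2]-.067+.006
fit(im,(.503,-.293),[(0,.07,-206,-46),],'flange')
fit(im,p[:2],[(zo+.034,.064,-56,114)],'plate far')
fit(im,p[:2],[(zo+.034,.064,-56,114),(zo,.064,-190,-60)],'outer')
fit(im,p[:2],[(zo-.006,.0575,-186,-66)],'inner edge')
c=im.astype(np.uint8)
for q,z,rad,col in((( .5035,-.2915),0,.07,(0,0,255)),):
    pass
u,v=map(int,pix('side',[.503,-.293,.03]))
cv2.imwrite('pics/low.png',cv2.resize(c[v-40:v+40,u-45:u+45],(720,640)[:2],interpolation=2)[:600])
print(u,v)
E
```

```text
[ 0.50162073 -0.2940656   0.09877536] [ 0.25965314  0.40707275 -3.9078759 ] [-0.11870179  0.08357651  0.00885622] 17.114531050372076
flange [44.9598  0.504  -0.291 ] [ 0.5038 -0.2908]
plate far [49.0648  0.5031 -0.2896] [ 0.5031 -0.2899]
outer [65.826   0.5031 -0.2896] [ 0.503  -0.2898]
inner edge [17.9216  0.4926 -0.2991] [ 0.4925 -0.2995]
353 275[ WARN:0@7.707] global loadsave.cpp:1063 imwrite_ Unsupported depth image for selected encoder is fallbacked to CV_8U.
```

View pics/low.png

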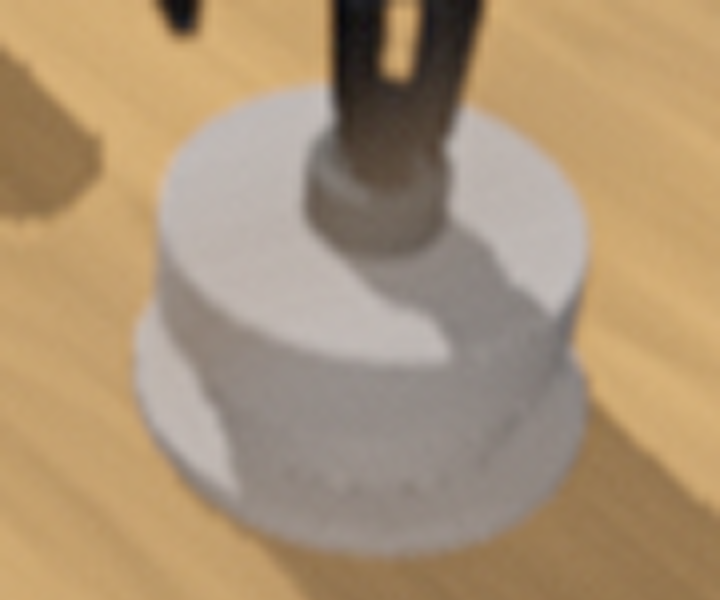

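Run:
```python
from fit import *
a=np.radians(np.arange(0,360,2))
for n,q,z,rad in(('flange',(.5038,-.2908),0,.07),('flange10',(.5038,-.2908),.01,.07),('lid',(.503,-.2898),.0718,.064)):
    u=proj(np.c_[q[0]+rad*np.cos(a),q[1]+rad*np.sin(a),0*a+z]);print(n,((u[:,0].min()-308)*8).round(),((u[:,0].max()-308)*8).round(),((u[:,1].min()-235)*8).round(),((u[:,1].max()-235)*8).round())
s=r.read_state();print(s['position'],s['wrist_force'],s['torque'])
```

```text
flange 127.0 579.0 240.0 552.0
flange10 129.0 583.0 217.0 527.0
lid 156.0 585.0 78.0 356.0
[ 0.50234188 -0.29453156  0.10017147] [ 0.51204763 -0.69577986 -4.21174281] [-0.10904733  0.04055283 -0.05969189]
```

In the picture the lid's plate centre is at (372,220) and the flange centre at about (361,395). This is within about 2 mm after projection. Small correction, then a slow descent.

Call:
servo_tool(
  offset=[
    [0.15,0.05,0],
    [0,0,0.2],
    [0,0,0.2],
    [0,0,0.2],
    [0,0,0.2],
    [0,0,0],
  ],
  rotation=[
    [0,0,0],
    [0,0,0],
    [0,0,0],
    [0,0,0],
    [0,0,0],
    [0,0,0],
  ],
  fingers=[0.8,0.8,0.8,0.8,0.8,0.8],
)

```text
time_s: 24.35
position: [0.503, -0.2953, 0.0913]
tcp_rot: [0.98, -0.2, -0.0, -0.0]
wrist_force: [-1.3, -0.6, -3.7]
gripper_width: 0.174
```

Run:
```python
from h import *
s=r.read_state();print(s['position'],s['tcp_rot'],s['wrist_force'],s['torque'],s['gripper_width']*95)
```

```text
[ 0.50302836 -0.29532624  0.09131087] [ 9.79850885e-01 -1.99730168e-01 -2.89380631e-04 -1.38660851e-04] [-1.2878497  -0.60989585 -3.71757919] [-0.08000352  0.10160108 -0.00603119] 16.526450198824012
```

Call:
servo_tool(
  offset=[
    [0,0,0.2],
    [0,0,0.2],
    [0,0,0.2],
    [0,0,0.2],
    [0,0,0.2],
    [0,0,0],
  ],
  rotation=[
    [0,0,0],
    [0,0,0],
    [0,0,0],
    [0,0,0],
    [0,0,0],
    [0,0,0],
  ],
  fingers=[0.8,0.8,0.8,0.8,0.8,0.8],
)

```text
time_s: 25.1
position: [0.5031, -0.2953, 0.0814]
tcp_rot: [0.98, -0.2, -0.0, -0.0]
wrist_force: [-0.4, -0.1, -4.2]
gripper_width: 0.182
```

Run:
```python
from h import *
s=r.read_state();print(s['position'],s['tcp_rot'],s['wrist_force'],s['torque'],s['gripper_width']*95)
```

```text
[ 0.50305022 -0.29534818  0.08136144] [ 9.79849656e-01 -1.99736263e-01 -2.53466106e-04 -1.14108673e-04] [-0.36355409 -0.09148654 -4.16788979] [-0.13061494  0.06697354 -0.01244144] 17.279151764565125
```

Call:
servo_tool(
  offset=[
    [0,0,0.1],
    [0,0,0.1],
    [0,0,0.1],
    [0,0,0.1],
    [0,0,0.1],
    [0,0,0],
  ],
  rotation=[
    [0,0,0],
    [0,0,0],
    [0,0,0],
    [0,0,0],
    [0,0,0],
    [0,0,0],
  ],
  fingers=[0.8,0.8,0.8,0.8,0.8,0.8],
)

```text
time_s: 25.85
position: [0.5032, -0.2955, 0.077]
tcp_rot: [0.98, -0.2, -0.0, 0.0]
wrist_force: [-0.9, 1.4, -1.6]
gripper_width: 0.185
```

Run:
```python
from h import *
s=r.read_state();print(s['position'],s['tcp_rot'],s['wrist_force'],s['torque'],s['gripper_width']*95)
```

```text
[ 0.50324679 -0.29550949  0.07698812] [ 9.79852735e-01 -1.99721346e-01 -2.88696814e-05  1.55495776e-05] [-0.91089946  1.36197261 -1.64221651] [ 0.00982833  0.3387047  -0.00583712] 17.560671994164306
```

Call:
servo_tool(
  offset=[
    [0,0,0.05],
    [0,0,0.05],
    [0,0,0],
  ],
  rotation=[
    [0,0,0],
    [0,0,0],
    [0,0,0],
  ],
  fingers=[0.8,0.8,0.8],
)

```text
time_s: 26.22
position: [0.5033, -0.2955, 0.0769]
tcp_rot: [0.98, -0.2, -0.0, 0.0]
wrist_force: [-4.6, 1.9, 5.5]
gripper_width: 0.179
```

Run:
```python
from h import *
s=r.read_state();print(s['position'],s['wrist_force'],s['torque'],s['gripper_width']*95)
```

```text
[ 0.50328675 -0.29550513  0.07692684] [-4.6210679   1.94024629  5.52906978] [0.36973815 0.85206732 0.00440133] 17.01237694488524
```

Seated: contact starts at TCP z 0.077, exactly the predicted fully-down height. Release, straddle the collar and regrip.

Call:
servo_tool(
  offset=[
    [0,0,-0.1],
    [0,0,0],
    [0,0,0],
    [0,0,0],
    [0,0,0],
    [0,-0.2,0],
    [0,0,0.6],
    [0,0,0.7],
    [0,0,0.7],
    [0,0,0],
  ],
  rotation=[
    [0,0,0],
    [0,0,0],
    [0,0,0],
    [0,0,0],
    [0,0,0],
    [0,0,0],
    [0,0,0],
    [0,0,0],
    [0,0,0],
    [0,0,0],
  ],
  fingers=[6.5,6.5,6.5,6.5,6.5,6.5,6.5,6.5,6.5,6.5],
)

```text
time_s: 27.48
position: [0.5033, -0.2932, 0.0554]
tcp_rot: [0.98, -0.2, -0.001, -0.0]
wrist_force: [-0.4, 0.9, -0.8]
gripper_width: 0.682
```

Run:
```python
from h import *
s=r.read_state();print(s['position'],s['tcp_rot'],s['wrist_force'],s['gripper_width']*95)
```

```text
[ 0.50330597 -0.29317211  0.05541002] [ 9.79848131e-01 -1.99741114e-01 -9.78435159e-04 -4.11632718e-04] [-0.4187325   0.88244586 -0.77542803] 64.75838433820435
```

Call:
servo_tool(
  offset=[
    [0,0,0],
    [0,0,0],
    [0,0,0],
    [0,0,0],
    [0,0,0],
    [0,0,0],
    [0,0,-0.2],
    [0,0,-0.5],
    [0,0,-0.8],
    [0,0,-0.8],
    [0,0,0],
  ],
  rotation=[
    [0,0,0],
    [0,0,0],
    [0,0,0],
    [0,0,0],
    [0,0,0],
    [0,0,0],
    [0,0,0],
    [0,0,0],
    [0,0,0],
    [0,0,0],
    [0,0,0],
  ],
  fingers=[3.8,3.8,3.8,3.8,3.8,3.8,3.8,3.8,3.8,3.8,3.8],
)

```text
time_s: 28.85
position: [0.5047, -0.2941, 0.081]
tcp_rot: [0.98, -0.2, 0.001, 0.0]
wrist_force: [1.2, 0.1, -1.2]
gripper_width: 0.455
```

Run:
```python
from h import *
s=r.read_state();print(s['position'],s['tcp_rot'],s['wrist_force'],s['torque'],s['gripper_width']*95)
```

```text
[ 0.50471792 -0.29414084  0.08104124] [ 9.79848296e-01 -1.99739517e-01  1.09964370e-03  4.82680275e-04] [ 1.17159907  0.05909341 -1.17675988] [-0.13757027  0.0708395   0.00378707] 43.22970262046794
```

Grip width 43 mm and about 1.2–1.5 N: only the outer lid is rising. Continue until it clears the post.

Call:
servo_tool(
  offset=[
    [0,0,-0.7],
    [0,0,-1],
    [0,0,-1],
    [0,0,-1],
    [0,0,-1],
    [0,0,-0.9],
    [0,0,-0.4],
    [0,0,0],
    [0,0,0],
    [0,0,0],
  ],
  rotation=[
    [0,0,0],
    [0,0,0],
    [0,0,0],
    [0,0,0],
    [0,0,0],
    [0,0,0],
    [0,0,0],
    [0,0,0],
    [0,0,0],
    [0,0,0],
  ],
  fingers=[3.8,3.8,3.8,3.8,3.8,3.8,3.8,3.8,3.8,3.8],
)

```text
time_s: 30.1
position: [0.5037, -0.2935, 0.1391]
tcp_rot: [0.98, -0.2, -0.0, -0.0]
wrist_force: [-0.5, -0.3, -1.5]
gripper_width: 0.454
```

Run:
```python
from h import *
s=r.read_state();print(s['time_s'],s['position'],s['tcp_rot'],s['wrist_force'],s['torque'],s['gripper_width']*95)
im=np.mean([r.grab_frame('side').astype(float) for _ in range(3)],0).astype(np.uint8)
u,v=353,260
cv2.imwrite('pics/end.png',cv2.resize(im[v-60:v+60,u-75:u+75],(750,600),interpolation=2))
```

```text
30.1 [ 0.50372897 -0.29345801  0.13911125] [ 9.79844223e-01 -1.99762547e-01 -4.35925916e-04 -1.83604856e-04] [-0.46857496 -0.32800239 -1.52685836] [-0.09368281  0.08256208  0.01417443] 43.11683260063883
```

View pics/end.png

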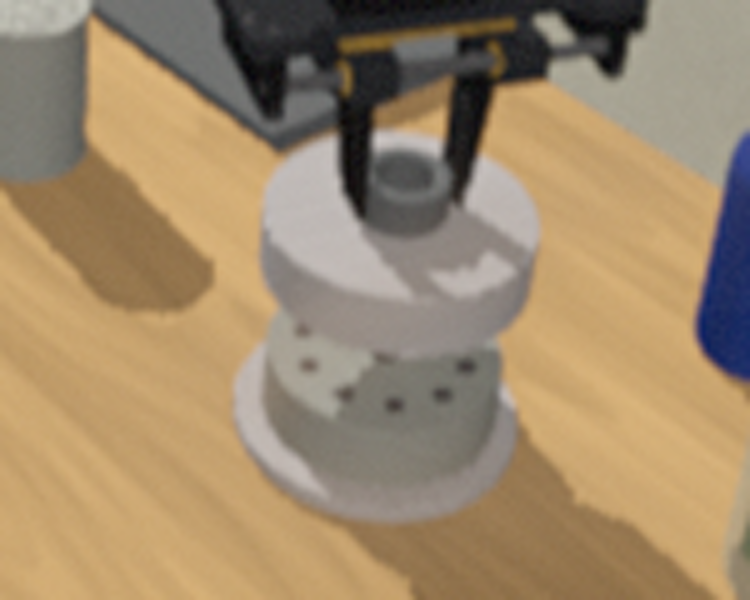

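The picture shows the outer lid level at (400,230), its collar empty with no post in it. The inner lid, with its dark holes, sits square on the flange at (390,400). I'll lift a little more so the skirt is clear of the post too, let it settle and hand in.

Call:
servo_tool(
  offset=[
    [0,0,-0.6],
    [0,0,-0.9],
    [0,0,-0.6],
    [0,0,-0.2],
    [0,0,0],
    [0,0,0],
    [0,0,0],
    [0,0,0],
  ],
  rotation=[
    [0,0,0],
    [0,0,0],
    [0,0,0],
    [0,0,0],
    [0,0,0],
    [0,0,0],
    [0,0,0],
    [0,0,0],
  ],
  fingers=[3.8,3.8,3.8,3.8,3.8,3.8,3.8,3.8],
)

```text
time_s: 31.25
position: [0.5039, -0.2936, 0.1624]
tcp_rot: [0.98, -0.2, -0.0, -0.0]
wrist_force: [-0.1, -0.7, -1.4]
gripper_width: 0.458
```

Run:
```python
from fit import *
s=r.read_state();print(s['time_s'],s['position'],s['wrist_force'],np.abs(s['joint_velocities']).max(),s['gripper_width']*95)
im=np.mean([r.grab_frame('side').astype(float) for _ in range(2)],0);p=s['position']
fit(im,(.504,-.292),[(.01,.0575,-190,-60)],'inner at seat height')
fit(im,(.504,-.292),[(p[2]-.006,.064,-56,114)],'outer plate')
print(r.finish_job())
```

```text
31.25 [ 0.5039093  -0.29358092  0.16243075] [-0.06741318 -0.72536704 -1.39539415] 0.0016776397593942086 43.47787991120305
inner at seat height [49.4507  0.505  -0.2915] [ 0.5052 -0.2914]
outer plate [76.4398  0.5025 -0.293 ] [ 0.5028 -0.293 ]
the job is handed in; nothing more can be done
None
```

The job is done and handed in at about 31 s of the 72 s allowed. The two tray balls are in the two empty wells, the inner lid is seated on the carrier, and the arm is holding the outer lid still and level above it.

**Last checks**
- **Balls:** the top picture showed a ball in all three wells before the lids went on.
- **Inner lid:** it touched down at TCP z 0.077 m, which is the fully-down height. The final image fit puts it within about 2 mm of the carrier's centre.
- **Outer lid:** it has risen about 105 mm, against the 58 mm needed to clear the post. Its collar was seen empty, the load is about 1.4 N (one lid), the grip width is 43 mm and the arm is at rest.

**Disagreements:** the two cameras' position estimates differed by 2–4 mm. I corrected the lid's position by comparing lid and carrier in the same side picture. The gripper reads about 1–1.5 mm narrower than the true widths.

I did not touch the look-alike lids or the other bench items. I made no separate picture check of them at the end.

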